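# Hold a boat engine's start switch at START on the bench

### The arm

A 6-joint arm with a two-finger parallel gripper is mounted at the origin on a cart in front of the work surface, level with it; the furniture and walls round the work are solid. World frame = base frame: x ahead of the robot, y to its left, z up, the work surface at z = 0. Lengths are in m, angles in rad, forces in N, time in s.
With the tool pointing down it reaches from about 0.275 to 1 m from the base axis. Payload 8.4 kg.
Tool frame: the origin (TCP) lies on the centre line of the jaws, within the pads' length; the fingertips stand 19 mm ahead of it and the grasp point (between the pads) is the TCP; z points along the fingers, y is the direction in which the jaws open and shut (so a half turn about z gives the same grasp; the last joint's range is limited). The gripper opens to 85 mm and grips with 20 to 120 N. Pads are 22 mm wide; open, the fingers measure 114 mm over their backs; the gripper's body (76 mm by 85 mm) begins 54 mm behind the grasp point. The pads swing forward as they close: fully open they stand 13 mm farther back than shut.
Start: joints at [-1.127, 0.353, 1.633, -0, 1.155, -0.002], TCP at [0.269, -0.564, 0.25] pointing down, gripper open.
Joint ranges: [-2.63, 2.63], [-0.92, 2.1], [0.06, 2.66], [-1.3, 4.44], [0, 2.69], [-3.02, 3.02]. Speed limits (rad/s): [2.22, 2.22, 2.79, 3.14, 3.14, 3.14].

### API

Orientations are given as a unit quaternion [x, y, z, w].
In Python, from workcell import ctrl, cams gives the robot as it stands.
- The arm moves only by the tool arm_command, never from a script. Its argument "plan" is a list of rows, each a list of 4 numbers: the shift along the tool's x, y, z in cm, then the turn about the tool's z in rad. A call has 1 to 10 rows; each row shifts and turns the pose as measured when the row begins, along the tool's axes as they then stand; what a row does not reach is not made up. A row lasts 1/8 s, in which the tool goes at most 62.5 mm and 10.7 degrees, less where a joint would pass 70% of its speed; a pose out of reach is approached as far as the arm can. A call is refused whole if a number of a shift passes 6.25 or a number of a turn 0.188, either way. A call with a gripper value outside its range is refused whole. "jaw" is the finger opening in cm, from 0 to 8.54, set as the call begins (left out, the last holds). The fingers move at their own pace and stop on an object; "grip_force" is the grip in N (left out, the last holds). Time passes only in rows, so rows that do not move let the fingers close. It gives the time, the measured TCP pose, the force and the opening at its end, in the units of the state.
- ctrl.get_obs(): the state, without advancing time (a new reading comes with each control period).
- cams.capture(name): name is "scene" or "top" or "wrist"; returns a dict with "pixels" (400x640x3 uint8, red, green, blue), "z_map" (400x640 float32, m along the optical axis (not along the pixel's ray), 0 where there is no reading), "camera_matrix" (3x3 intrinsics, pixels), "k1" (the pictures are not rectified: a ray, as slopes to the right and down, at radius r is drawn at 1 + k1 r^2 times it, then the intrinsics apply), "rvec" (rotation vector, rad) and "tvec" (3), from world to camera coordinates, as OpenCV has them; the wrist camera has in their place "tool_from_camera" (4x4, takes a point from camera to tool coordinates, whose origin is the TCP and whose axes are the flange's). Camera axes: x right, y down, z forward; pixel columns grow to the right and rows downward; lengths in m; the calibration is good to about 2 mm. A picture is of the moment at which its call begins: read the wrist's pose just before it.
- ctrl.finish_job(): hands the job in, once; it reports no verdict.
The state is a dict: "clock": time; "qpos": joint angles; "joint_velocities": joint speeds; "joint_efforts": joint torques, N m; "tool_pos": TCP position; "ee_rot": TCP orientation; "wrist_force": force on the tool from outside, world axes, zero at the start; "torque": the same for the moment, N m; "grip_width": finger opening in m.
Only numpy, scipy, OpenCV 4.12 (cv2) and the standard library are available. Lean on these libraries where they do the work, as an engineer would, in place of code of your own. Each camera call takes 0.05 s, during which the arm holds its last target.

### The job

The start switch of this boat engine panel is on bench test. Take the folding rule off the panel, where it lies in the way of the switch handle, and lay it flat on the bench top (lay it down, do not drop it); only then turn the switch handle clockwise past its two click positions to the third one, START (the longest of the white marks round it), at its end stop. START is sprung, so finish with the robot still holding the handle there, and leave the other tools where they lie.

Things in the scene. Friction and masses are not known exactly. Their poses are not given: they have to be found in the camera images.
- engine_panel: Grey plate 180 x 260 mm with three gauges on a plywood stand fixed to the bench. Origin: centre of the underside, at bench height; x to the back edge (gauges), y left, z up. Flat plate top 72 mm above the bench; gauges and lamps rise up to 6 mm more. Brackets stick out 12 mm beyond its left and right edges at bench height; a short wiring tail with a plug lies within 45 mm behind the back edge.
- switch_handle (a point): Centre of the switch handle on its upright turning axis, 94 mm above the bench; at x -35, y -75 mm in the panel's frame. A black bar grip, 14 mm thick, 30 mm tall (7 to 37 mm above the plate). x axis: along the bar to its pointer end with the white line (42 mm from the axis, last 16 mm 10 mm thick); the tail ends 34 mm from it. Off: pointer to the panel's left (+y); START: nearly to its back (+x).
- start_switch (a joint): Handle angle, rad, growing clockwise seen from above. 0 off; it clicks and rests near 0.40 and 0.85; third position START is the end stop at 1.30, with no catch: let go, it springs back to about 0.85. A spring pulls towards off throughout (0.09 N m at off, 0.17 at START); passing a click (near 0.1 and 0.55) takes about 0.3 N m; stiff to quick turning (damping 0.1 N m s/rad).
- rule_middle (a point): Middle of the folded yellow wooden rule, half-way up: a bar 212 mm long (y axis), 15 mm wide (x), 17 mm tall (z), 110 g. At the start it lies on the plate roughly along the panel's y, just behind the switch handle, with its right end in the handle's way. Lying on the bench this point is 9 mm above the bench top.
- screwdriver: Screwdriver with orange handle, 27 x 200 x 30 mm (long in its y), lying on the bench to the right of the panel; leave it alone. Origin: centre of its underside. Nearer to the robot than it, the bench top is free for the rule round x = 0.50, y = -0.36 m (x 0.44 to 0.56, y -0.48 to -0.24).
- pliers: Pliers with blue handles, 63 x 186 x 12 mm (long in y), lying on the bench on the far left; leave them alone. Origin: centre of the underside.
- block_plane: Small black metal hand plane, 45 x 162 x 40 mm (long in y), standing on the bench to the left of the panel; leave it alone. Origin: centre of the underside.

How it is judged:
On the way, in this order (a step that is already met when the one before it is completed fails the run):
1. the folding rule lies flat on the bench top, let go and at rest (height (world z) of rule_middle between 0 and 0.02 m and linear speed of folding_rule below 0.03 m/s and contact force between the fingers and folding_rule below 0.1 N), for 0.2 s.
2. the switch handle is turned past both click positions to START (value of joint start_switch above 1.15 rad), for 0.2 s.
At the end, for the whole second after the job is handed in: the robot itself holds the switch handle at START (joint above 1.15 rad of 1.30, robot pressing on the handle with over 0.5 N), and the folding rule lies flat on the bench top (its middle less than 20 mm above it), at rest (value of joint start_switch above 1.15 rad and contact force between any of the fingers, the arm and start_switch above 0.5 N and height (world z) of rule_middle between 0 and 0.02 m and linear speed of folding_rule below 0.03 m/s); the arm keeps its last pose, push and grip.
It fails at once if the switch is turned (over 0.3 rad) before the rule lies on the bench (value of joint start_switch above 0.3 rad and height (world z) of rule_middle above 0.04 m).
It fails at once if the rule is dropped (falls free faster than 0.9 m/s) (linear speed of folding_rule above 0.9 m/s and contact force between the fingers and folding_rule below 0.1 N).
It fails at once if the screwdriver, the pliers or the plane is moved by more than 30 mm (distance of any of screwdriver, pliers, block_plane from where it was at the start of the episode above 0.03 m).
It also fails if it takes over 51 s, if anything falls off the work surface, if the arm or the gripper's body presses on something with over 40 N, if the wrist force passes 120 N, or if a joint passes its speed limit or range.

## Working session

There is one attempt and no reset: what is moved stays moved. The work goes in short steps, Python scripts to look and compute and a tool call to move; the robot and the scene stay as the last step left them, time stands still between calls to the robot, and variables do not carry over. Pictures are saved under pics/ and viewed, and the job is handed in when it is done.

Besides the shell and the picture viewer there is one more tool, called after ">>>" as a command line: name --pt "numbers of a row" for each row, then --argument value for the rest. arm_command: Moves the arm, as the interface text tells. Its arguments: {"type":"object","properties":{"plan":{"type":"array"},"jaw":{"type":"number"},"grip_force":{"type":"number"}},"required":["plan"]}

```bash
ls; mkdir -p pics; cat > h.py <<'E'
import numpy as np, cv2
from scipy.spatial.transform import Rotation as R
from workcell import ctrl, cams
def snap(name,fn):
    o=ctrl.get_obs(); c=cams.capture(name); cv2.imwrite('pics/'+fn,c['pixels'][:,:,::-1]); np.savez('pics/'+fn+'.npz',o_pos=o['tool_pos'],o_rot=o['ee_rot'],**c); return o,c
def cloud(c,o=None):
    K=np.array(c['camera_matrix']);z=np.array(c['z_map']);H,W=z.shape
    u,v=np.meshgrid(np.arange(W),np.arange(H))
    d=np.stack([(u-K[0,2])/K[0,0],(v-K[1,2])/K[1,1]],-1).astype(float)
    k=float(c['k1']);s=d.copy()
    for _ in range(20): s=d/(1+k*(s**2).sum(-1,keepdims=True))
    P=np.concatenate([s,np.ones((H,W,1))],-1)*z[...,None]
    if 'rvec' in c:
        Rm=R.from_rotvec(np.ravel(c['rvec'])).as_matrix(); Q=(P-np.ravel(c['tvec']))@Rm
    else:
        T=np.array(c['tool_from_camera']);Q=P@T[:3,:3].T+T[:3,3];Q=Q@R.from_quat(o['ee_rot']).as_matrix().T+np.array(o['tool_pos'])
    Q[z==0]=np.nan
    return Q
E
python3 - <<'E'
from h import *
print(ctrl.get_obs())
for n in ['top','scene']:
    o,c=snap(n,n+'0.png'); print(n,c['camera_matrix'],c['k1'],c['rvec'],c['tvec'])
    Q=cloud(c); np.save('pics/%sQ.npy'%n,Q)
E
```

```text
pics
{'clock': 0.0, 'qpos': array([-1.12739341e+00,  3.53654395e-01,  1.63415560e+00, -3.38328367e-05,
        1.15521405e+00, -2.41785872e-03]), 'joint_velocities': array([-4.06281361e-04,  8.66615558e-04,  1.54092837e-05, -1.49161817e-03,
       -5.86635171e-04, -2.23511831e-04]), 'joint_efforts': array([-3.38245831e-03, -6.05272794e+01, -3.42063832e+01, -3.85959056e-04,
        9.51005670e-03, -7.00952069e-05]), 'tool_pos': array([ 0.26927964, -0.56349792,  0.24954859]), 'ee_rot': array([ 9.75256422e-01,  2.21075551e-01, -1.71626819e-04, -6.94983793e-04]), 'wrist_force': array([-0.07632521, -0.66765966, -0.45506548]), 'torque': array([-0.01345506,  0.01780546, -0.02282992]), 'grip_width': 0.08559127589213172}
top [[462.94284987   0.         314.55575276]
 [  0.         462.94284987 206.86992913]
 [  0.           0.           1.        ]] -0.13861627069491825 [ 2.21597775 -2.16962321  0.0555941 ] [0.00531598 0.59764828 1.54645331]
scene [[431.34789982   0.         316.88098553]
 [  0.         431.34789982 194.81277193]
 [  0.           0.           1.        ]] 0.022152575682288907 [ 0.62244196 -2.72323063  1.01469419] [0.51693536 0.23601601 1.20338829]
```

View pics/top0.png

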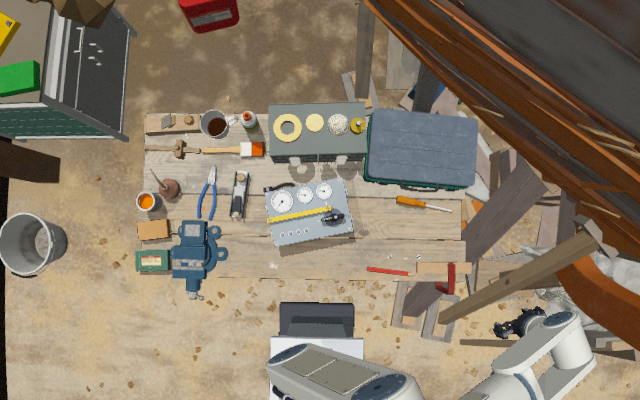

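View pics/scene0.png

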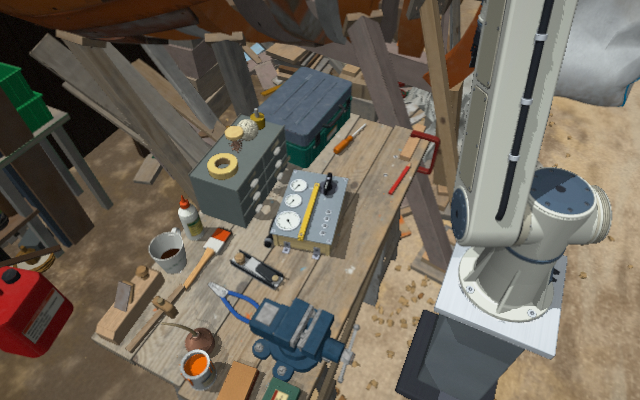

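The top view shows the panel at about (308,212). The yellow rule runs from (267,218) to (331,208), with the black handle at about (333,217). The free bench is at about (400,235).

```bash
python3 - <<'E'
from h import *
for n in ['top','scene']:
    Q=np.load('pics/%sQ.npy'%n); im=cv2.imread('pics/%s0.png'%n); hsv=cv2.cvtColor(im,cv2.COLOR_BGR2HSV)
    m=(hsv[...,0]>18)&(hsv[...,0]<35)&(hsv[...,1]>150)&(hsv[...,2]>100)&(Q[...,2]>.075)&(Q[...,2]<.11)&(abs(Q[...,1])<.35)&(Q[...,0]>.3)&(Q[...,0]<.9)
    P=Q[m];mu=np.median(P,0)
    # bounding via minAreaRect
    t=P[P[:,2]>.083]
    r=cv2.minAreaRect((t[:,:2]*1000).astype(np.float32)); print(n,'rule',len(P),mu,np.percentile(P[:,2],[5,50,95]),r)
    print(cv2.boxPoints(r))
    a=Q[(Q[...,2]>.05)&(Q[...,2]<.13)&(abs(Q[...,1])<.3)&(Q[...,0]>.45)&(Q[...,0]<.72)]
    # plate
    p=a[(abs(a[:,2]-.072)<.006)&(a[:,0]<.75)]
    r=cv2.minAreaRect((p[:,:2]*1000).astype(np.float32)); print('plate',len(p),np.median(p[:,2]),r)
    d=(Q[...,2]>.098)&(Q[...,2]<.125)&(abs(Q[...,1])<.2)&(Q[...,0]>.4)&(Q[...,0]<.75)
    t=Q[d]; print('handle',len(t),t.mean(0) if len(t) else 0, t[:,2].max())
    if len(t)>3: r=cv2.minAreaRect((t[:,:2]*1000).astype(np.float32)); print(r)
E
python3 - <<'E'
import cv2
im=cv2.imread('pics/top0.png')[165:260,225:420]
cv2.imwrite('pics/topz.png',cv2.resize(im,None,fx=4,fy=4,interpolation=cv2.INTER_CUBIC))
E
```

```text
top rule 198 [0.56930425 0.07040723 0.0906583 ] [0.08377442 0.0906583  0.0975343 ] ((568.85595703125, 68.66006469726562), (10.828683853149414, 205.80255126953125), 12.656571388244629)
[[541.0268   167.87462 ]
 [586.11957  -32.927124]
 [596.6851   -30.55449 ]
 [551.59235  170.24725 ]]
plate 3381 0.07344421372710486 ((592.8421020507812, -15.728057861328125), (180.411376953125, 374.32269287109375), 12.694161415100098)
handle 191 [ 0.6311809  -0.0468773   0.10870353] 0.12497627765376958
((649.977783203125, -19.079666137695312), (360.496337890625, 197.5894775390625), 89.48779296875)
scene rule 270 [0.56260519 0.08238953 0.09010736] [0.07779149 0.09010736 0.09366432] ((566.3021240234375, 72.31040954589844), (13.344786643981934, 203.96397399902344), 13.043458938598633)
[[536.7856   170.15529 ]
 [582.8182   -28.546253]
 [595.81866  -25.53447 ]
 [549.7861   173.16707 ]]
plate 3174 0.07447518745115585 ((603.2861938476562, -66.03518676757812), (183.13966369628906, 487.51800537109375), 13.569363594055176)
handle 448 [ 0.68728113 -0.0354598   0.10977138] 0.12494400784554796
((712.0274658203125, -23.194625854492188), (295.2294921875, 242.1298828125), 40.0043830871582)
```

View pics/topz.png

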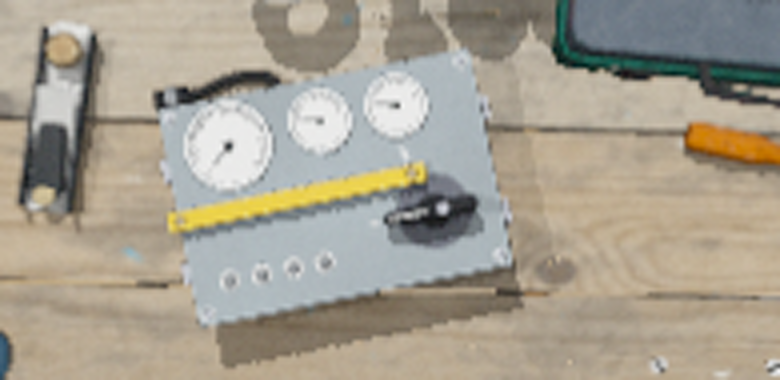

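```bash
python3 - <<'E'
from h import *
for n in ['top','scene']:
    Q=np.load('pics/%sQ.npy'%n); im=cv2.imread('pics/%s0.png'%n); g=im.max(-1)
    roi=(Q[...,0]>.47)&(Q[...,0]<.63)&(Q[...,1]>-.12)&(Q[...,1]<.06)
    d=roi&(Q[...,2]>.098)&(Q[...,2]<.122)
    t=Q[d]; r=cv2.minAreaRect((t[:,:2]*1000).astype(np.float32)); print(n,len(t),np.median(t,0),r)
    th=np.deg2rad(12.9);ex=np.array([np.cos(th),np.sin(th)]);ey=np.array([-ex[1],ex[0]])
    p=Q[(abs(Q[...,2]-.073)<.005)&(Q[...,0]<.75)&(abs(Q[...,1]-.05)<.25)&(Q[...,0]>.4)]
    # plate connected comp in xy near center
    a,b=p[:,:2]@ex,p[:,:2]@ey
    c=np.array([.58,.05]); ca,cb=c@ex,c@ey
    for v,cc in ((a[abs(b-cb)<.12],ca),(b[abs(a-ca)<.07],cb)):
        h,e=np.histogram(v,np.arange(cc-.25,cc+.25,.004)); print([(round(x-cc,3),k) for x,k in zip(e,h) if k>3])
    print(ca,cb)
E
```

```text
top 100 [ 0.56187695 -0.03837441  0.10905195] ((565.2384643554688, -10.884063720703125), (123.87203216552734, 28.805532455444336), 85.64079284667969)
[(np.float64(-0.094), np.int64(44)), (np.float64(-0.09), np.int64(82)), (np.float64(-0.086), np.int64(81)), (np.float64(-0.082), np.int64(82)), (np.float64(-0.078), np.int64(83)), (np.float64(-0.074), np.int64(79)), (np.float64(-0.07), np.int64(81)), (np.float64(-0.066), np.int64(71)), (np.float64(-0.062), np.int64(70)), (np.float64(-0.058), np.int64(78)), (np.float64(-0.054), np.int64(77)), (np.float64(-0.05), np.int64(76)), (np.float64(-0.046), np.int64(61)), (np.float64(-0.042), np.int64(52)), (np.float64(-0.038), np.int64(58)), (np.float64(-0.034), np.int64(53)), (np.float64(-0.03), np.int64(66)), (np.float64(-0.026), np.int64(75)), (np.float64(-0.022), np.int64(79)), (np.float64(-0.018), np.int64(79)), (np.float64(-0.014), np.int64(51)), (np.float64(-0.01), np.int64(12)), (np.float64(-0.006), np.int64(9)), (np.float64(-0.002), np.int64(12)), (np.float64(0.002), np.int64(50)), (np.float64(0.006), np.int64(78)), (np.float64(0.01), np
[... 6836 characters left out ...]
, (np.float64(0.05), np.int64(44)), (np.float64(0.054), np.int64(35)), (np.float64(0.058), np.int64(30)), (np.float64(0.062), np.int64(33)), (np.float64(0.066), np.int64(43)), (np.float64(0.07), np.int64(36)), (np.float64(0.074), np.int64(37)), (np.float64(0.078), np.int64(33)), (np.float64(0.082), np.int64(38)), (np.float64(0.086), np.int64(32)), (np.float64(0.09), np.int64(42)), (np.float64(0.094), np.int64(44)), (np.float64(0.098), np.int64(49)), (np.float64(0.102), np.int64(44)), (np.float64(0.106), np.int64(49)), (np.float64(0.11), np.int64(51)), (np.float64(0.114), np.int64(57)), (np.float64(0.118), np.int64(13)), (np.float64(0.122), np.int64(6))]
0.5765239984314562 -0.0807470075767907
```

```bash
cat >> h.py <<'E'
def state():
    o=ctrl.get_obs();M=R.from_quat(o['ee_rot']).as_matrix()
    phi=np.degrees(np.arctan2(M[1,0],M[0,0]));return o,np.array(o['tool_pos']),phi,M
def rows(x,y,z,phi,n):
    o,p,f,M=state(); t=np.array([x,y,z]); d=(t-p)/n*100; dphi=np.radians((phi-f+180)%360-180)
    print('now',p.round(4),'phi',round(f,2),'tilt',M[:,2].round(4),'w',round(o['grip_width'],4),'F',np.round(o['wrist_force'],1),'t',o['clock'])
    out=[]
    for i in range(n):
        a=np.radians(f)+dphi*i/n
        c,s=np.cos(a),np.sin(a)
        out.append([round(float(d[0]*c+d[1]*s),2),round(float(d[0]*s-d[1]*c),2),round(float(-d[2]),2),round(float(-dphi/n),3)])
    print(out)
E
python3 -c "
from h import *
rows(.568,-.20,.22,102.8,10)"
```

```text
now [ 0.2693 -0.5635  0.2496] phi 25.54 tilt [-5.0e-04  1.2e-03 -1.0e+00] w 0.0854 F [0.4 0.2 0.2] t 0.1
[[4.26, -1.99, 0.3, -0.135], [4.49, -1.4, 0.3, -0.135], [4.64, -0.78, 0.3, -0.135], [4.7, -0.15, 0.3, -0.135], [4.68, 0.48, 0.3, -0.135], [4.57, 1.1, 0.3, -0.135], [4.38, 1.71, 0.3, -0.135], [4.11, 2.28, 0.3, -0.135], [3.77, 2.82, 0.3, -0.135], [3.36, 3.3, 0.3, -0.135]]
```

>>> arm_command --pt "4.3 -2.0 0.3 -0.135" --pt "4.5 -1.4 0.3 -0.135" --pt "4.6 -0.8 0.3 -0.135" --pt "4.7 -0.15 0.3 -0.135" --pt "4.7 0.5 0.3 -0.135" --pt "4.6 1.1 0.3 -0.135" --pt "4.4 1.7 0.3 -0.135" --pt "4.1 2.3 0.3 -0.135" --pt "3.8 2.8 0.3 -0.135" --pt "3.4 3.3 0.3 -0.135" --jaw 4 --grip_force 40

```text
clock: 1.35
tool_pos: [0.5673, -0.1838, 0.2161]
ee_rot: [0.608, 0.794, 0.0, -0.002]
wrist_force: [0.2, 0.1, 0.2]
grip_width: 0.0398
```

```bash
python3 -c "
from h import *
rows(.5676,.07,.22,102.8,6)"
```

```text
now [ 0.5673 -0.1838  0.2161] phi 105.07 tilt [-0.0036  0.0028 -1.    ] w 0.0398 F [0.2 0.1 0.2] t 1.35
[[4.08, 1.1, -0.07, 0.007], [4.09, 1.08, -0.07, 0.007], [4.1, 1.05, -0.07, 0.007], [4.1, 1.02, -0.07, 0.007], [4.11, 1.0, -0.07, 0.007], [4.12, 0.97, -0.07, 0.007]]
```

>>> arm_command --pt "4.1 1.1 0 0.007" --pt "4.1 1.1 0 0.007" --pt "4.1 1.05 0 0.007" --pt "4.1 1.0 0 0.007" --pt "4.1 1.0 0 0.007" --pt "4.1 1.0 0 0.007" --pt "0 0 0 0"

```text
clock: 2.22
tool_pos: [0.5675, 0.0811, 0.2141]
ee_rot: [0.623, 0.782, -0.001, -0.004]
wrist_force: [-0.8, -0.1, 0.3]
grip_width: 0.0398
```

```bash
python3 - <<'E'
from h import *
rows(.5676,.07,.15,102.8,2)
o,c=snap('wrist','w1.png'); Q=cloud(c,o); im=c['pixels'][:,:,::-1].copy()
hsv=cv2.cvtColor(im,cv2.COLOR_BGR2HSV)
m=(hsv[...,0]>18)&(hsv[...,0]<35)&(hsv[...,1]>150)&(hsv[...,2]>100)&(Q[...,2]>.083)&(Q[...,2]<.1)
t=Q[m]; print(len(t),np.median(t,0),cv2.minAreaRect((t[:,:2]*1000).astype(np.float32)))
E
```

```text
now [0.5675 0.0811 0.2141] phi 102.91 tilt [-0.0069  0.0034 -1.    ] w 0.0398 F [-0.8 -0.1  0.3] t 2.225
[[-0.54, -0.12, 3.21, 0.001], [-0.54, -0.12, 3.21, 0.001]]
5 [ 0.59536516 -0.02655603  0.08939671] ((594.3639526367188, -21.544923782348633), (3.1940481662750244, 19.665422439575195), 8.856666564941406)
```

View pics/w1.png

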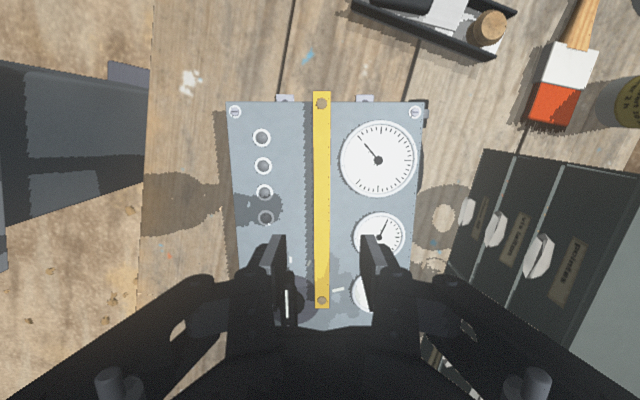

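The wrist view shows the rule running from (321,100) to (321,300), centred between the fingers at columns 275 and 372. Next I measure it with the wrist depth.

```bash
python3 - <<'E'
from h import *
c=dict(np.load('pics/w1.png.npz')); o={'tool_pos':c['o_pos'],'ee_rot':c['o_rot']}
Q=cloud(c,o)
for v in (100,140,180,220,260,295): 
    r=Q[v,300:345]; i=np.where((r[:,2]>r[:,2][~np.isnan(r[:,2])].min()-1)&(r[:,2]>.08)&(r[:,2]<.095))[0]
    print(v,i+300,r[22].round(4), r[i].mean(0).round(4) if len(i) else '')
for v,u in ((160,375),(235,378),(120,300),(200,300)): print(v,u,Q[v,u].round(4))
E
```

```text
100 [313 314 315 316 317 318 319 320 321 322 323 324 325 326 327 328 329 330] [0.5476 0.1636 0.0916] [0.5472 0.1636 0.0899]
140 [313 314 315 316 317 318 319 320 321 322 323 324 325 326 327 328 329] [0.5549 0.1318 0.0907] [0.554  0.1315 0.0894]
180 [313 314 315 316 317 318 319 320 321 322 323 324 325 326 327 328 329] [0.5628 0.0974 0.0905] [0.5619 0.097  0.0892]
220 [314 315 316 317 318 319 320 321 322 323 324 325 326 327 328 329] [0.5713 0.0601 0.0899] [0.5709 0.0599 0.0895]
260 [314 315 316 317 318 319 320 321 322 323 324 325 326 327 328] [0.5807 0.0192 0.0886] [0.5796 0.0193 0.0893]
295 [314 315 316 317 318 319 320 321 322 323 324 325 326 327 328] [ 0.5894 -0.0188  0.089 ] [ 0.5884 -0.0188  0.0894]
160 375 [0.6068 0.1243 0.0779]
235 378 [0.6303 0.0527 0.0767]
120 300 [0.5315 0.1435 0.0721]
200 300 [0.5469 0.0693 0.0721]
```

>>> arm_command --pt "-0.5 0 3.0 0" --pt "-0.5 0 3.0 0" --pt "0 0 2 0" --pt "0 0 0 0" --jaw 3

```text
clock: 2.78
tool_pos: [0.5691, 0.0659, 0.1319]
ee_rot: [0.624, 0.781, -0.002, -0.003]
wrist_force: [0.3, 0.3, -0.1]
grip_width: 0.0299
```

```bash
python3 -c "
from h import *
rows(.5686,.07,.097,102.7,3)"
```

```text
now [0.5691 0.0659 0.1319] phi 102.78 tilt [-0.0072  0.0015 -1.    ] w 0.0299 F [ 0.3  0.3 -0.1] t 2.775
[[0.14, 0.01, 1.16, 0.0], [0.14, 0.01, 1.16, 0.0], [0.14, 0.01, 1.16, 0.0]]
```

>>> arm_command --pt "0.1 0 1.2 0" --pt "0.1 0 1.2 0" --pt "0.1 0 1.1 0" --pt "0 0 0 0"

```text
clock: 3.28
tool_pos: [0.5692, 0.0681, 0.0963]
ee_rot: [0.624, 0.781, -0.001, -0.002]
wrist_force: [-0.5, 0.0, -0.5]
grip_width: 0.0299
```

>>> arm_command --pt "0 0 0 0" --pt "0 0 0 0" --pt "0 0 0 0" --pt "0 0 0 0" --jaw 0.5 --grip_force 40

```text
clock: 3.78
tool_pos: [0.5698, 0.0684, 0.0972]
ee_rot: [0.624, 0.781, -0.0, -0.002]
wrist_force: [-0.4, -0.3, -1.3]
grip_width: 0.0138
```

>>> arm_command --pt "0 0 -1 0" --pt "0 0 -2 0" --pt "0 0 -3 0" --pt "0 0 -3 0" --pt "0 0 0 0"

```text
clock: 4.4
tool_pos: [0.5702, 0.0682, 0.1921]
ee_rot: [0.624, 0.781, -0.0, -0.002]
wrist_force: [0.0, -0.1, -1.0]
grip_width: 0.0138
```

```bash
python3 - <<'E'
from h import *
o,c=snap('wrist','w2.png')
rows(.50,-.36,.17,90,10)
E
```

```text
now [0.5693 0.068  0.1907] phi 102.76 tilt [-0.0052  0.0015 -1.    ] w 0.0139 F [-1.3 -0.8 -1.1] t 4.45
[[-4.02, -1.62, 0.21, 0.022], [-4.06, -1.53, 0.21, 0.022], [-4.09, -1.44, 0.21, 0.022], [-4.12, -1.35, 0.21, 0.022], [-4.15, -1.26, 0.21, 0.022], [-4.18, -1.16, 0.21, 0.022], [-4.2, -1.07, 0.21, 0.022], [-4.22, -0.98, 0.21, 0.022], [-4.25, -0.88, 0.21, 0.022], [-4.26, -0.79, 0.21, 0.022]]
```

View pics/w2.png

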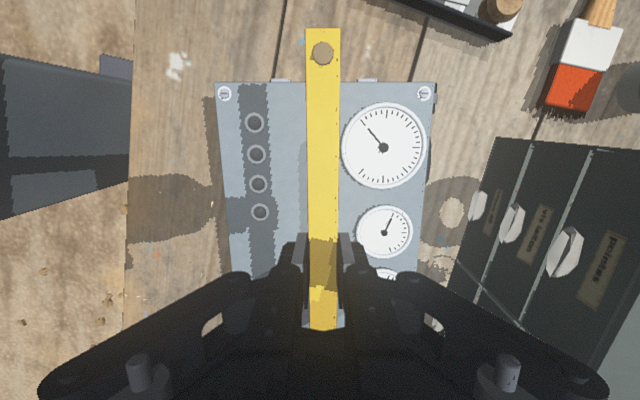

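The rule is lifted and held level between the pads: its far end is at (322,50) and the grip is near (322,300). Carrying it to the free bench.

>>> arm_command --pt "-2 -0.8 0 0.022" --pt "-4.0 -1.5 0.2 0.022" --pt "-4.0 -1.4 0.2 0.022" --pt "-4.0 -1.4 0.2 0.022" --pt "-4 -1.3 0.2 0.022" --pt "-4 -1.2 0.2 0.022" --pt "-4 -1.1 0.2 0.022" --pt "-4 -1.0 0.2 0.022" --pt "-4 -0.9 0.2 0.022" --pt "-2 -0.5 0.2 0.022"

```text
clock: 5.7
tool_pos: [0.4878, -0.3199, 0.1611]
ee_rot: [0.711, 0.703, -0.007, -0.01]
wrist_force: [0.4, 0.2, -1.2]
grip_width: 0.014
```

```bash
python3 - <<'E'
from h import *
rows(.50,-.36,.10,90,4)
E
```

```text
now [ 0.4878 -0.3199  0.1611] phi 89.39 tilt [-0.023   0.0047 -0.9997] w 0.014 F [ 0.4  0.2 -1.2] t 5.7
[[-1.0, 0.32, 1.53, -0.003], [-1.0, 0.31, 1.53, -0.003], [-1.0, 0.31, 1.53, -0.003], [-1.0, 0.31, 1.53, -0.003]]
```

>>> arm_command --pt "-1 0.3 1.5 0" --pt "-1 0.3 1.5 0" --pt "-1 0.3 1.5 0" --pt "-1 0.3 1.5 0" --pt "0 0 0 0" --pt "0 0 0 0"

```text
clock: 6.45
tool_pos: [0.4957, -0.3613, 0.0924]
ee_rot: [0.711, 0.703, -0.007, -0.013]
wrist_force: [-0.3, -0.7, -0.4]
grip_width: 0.0138
```

```bash
python3 - <<'E'
from h import *
rows(.50,-.36,.027,90,5)
o,c=snap('scene','s2.png'); im=c['pixels'][80:280,200:460,::-1]; cv2.imwrite('pics/s2z.png',cv2.resize(im,None,fx=3,fy=3))
E
```

```text
now [ 0.4957 -0.3613  0.0924] phi 89.34 tilt [-0.0284  0.0087 -0.9996] w 0.0138 F [-0.3 -0.7 -0.4] t 6.45
[[0.03, 0.08, 1.31, -0.002], [0.03, 0.08, 1.31, -0.002], [0.03, 0.08, 1.31, -0.002], [0.03, 0.09, 1.31, -0.002], [0.03, 0.09, 1.31, -0.002]]
```

View pics/s2z.png

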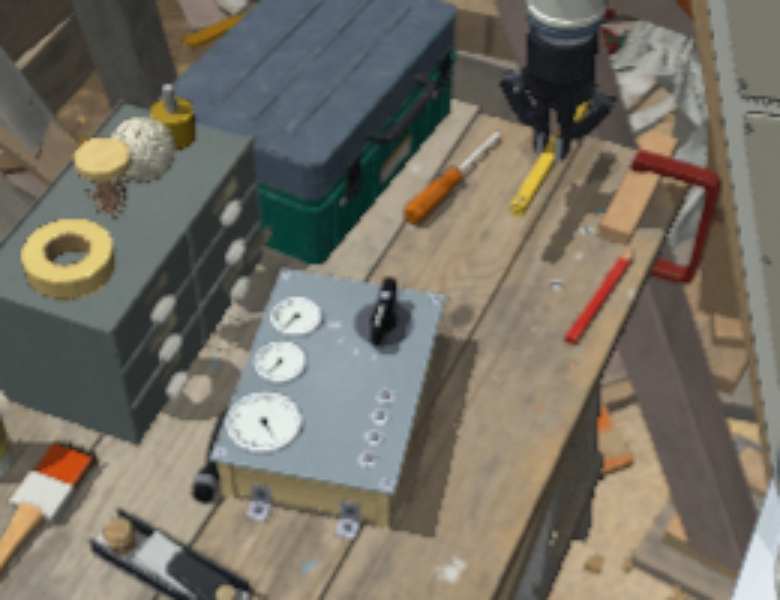

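The rule is held above clear bench, nearer the robot than the screwdriver. Lowering it.

>>> arm_command --pt "0 0.1 1.5 0" --pt "0 0.1 1.5 0" --pt "0 0.1 1.5 0" --pt "0 0.1 1.0 0" --pt "0 0 0.5 0" --pt "0 0 0 0"

```text
clock: 7.25
tool_pos: [0.4984, -0.36, 0.0285]
ee_rot: [0.711, 0.703, -0.007, -0.013]
wrist_force: [-0.7, -0.9, -1.0]
grip_width: 0.0136
```

>>> arm_command --pt "0 0 0.2 0" --pt "0 0 0.2 0" --pt "0 0 0.1 0" --pt "0 0 0 0"

```text
clock: 7.75
tool_pos: [0.4989, -0.3605, 0.0251]
ee_rot: [0.711, 0.703, -0.007, -0.012]
wrist_force: [0.1, 0.4, -0.6]
grip_width: 0.0138
```

>>> arm_command --pt "0 0 0.2 0" --pt "0 0 0 0"

```text
clock: 8.0
tool_pos: [0.4993, -0.3608, 0.0252]
ee_rot: [0.711, 0.703, -0.007, -0.011]
wrist_force: [-0.5, 0.6, -0.6]
grip_width: 0.0138
```

>>> arm_command --pt "0 0 0.3 0" --pt "0 0 0.1 0"

```text
clock: 8.25
tool_pos: [0.4995, -0.361, 0.0247]
ee_rot: [0.711, 0.703, -0.007, -0.011]
wrist_force: [-2.3, 3.0, 5.6]
grip_width: 0.0136
```

Contact: +5.6 N upward. Opening the jaws gently.

>>> arm_command --pt "0 0 0 0" --pt "0 0 0 0" --pt "0 0 0 0" --pt "0 0 0 0" --jaw 3.5

```text
clock: 8.75
tool_pos: [0.4997, -0.3612, 0.0243]
ee_rot: [0.711, 0.703, -0.007, -0.011]
wrist_force: [-0.4, 0.2, -1.2]
grip_width: 0.035
```

>>> arm_command --pt "0 0 -1 0" --pt "0 0 -3 0" --pt "0 0 -4 0" --pt "0 0 -4 0" --pt "0 0 -4 0" --pt "0 0 0 0"

```text
clock: 9.5
tool_pos: [0.5039, -0.3623, 0.1917]
ee_rot: [0.711, 0.703, -0.007, -0.011]
wrist_force: [0.4, -0.9, 0.2]
grip_width: 0.035
```

```bash
python3 - <<'E'
from h import *
rows(.5,-.36,.17,90,1)
o,c=snap('wrist','w3.png'); Q=cloud(c,o)
im=c['pixels'][:,:,::-1].copy(); hsv=cv2.cvtColor(im,cv2.COLOR_BGR2HSV)
m=(hsv[...,0]>18)&(hsv[...,0]<35)&(hsv[...,1]>110)&(Q[...,2]>.01)&(Q[...,2]<.03)
t=Q[m]; print(len(t),np.median(t,0),np.percentile(t[:,2],[5,95]),cv2.minAreaRect((t[:,:2]*1000).astype(np.float32)))
E
```

```text
now [ 0.5039 -0.3623  0.1917] phi 89.37 tilt [-0.0243  0.0059 -0.9997] w 0.035 F [ 0.4 -0.9  0.2] t 9.5
[[0.22, -0.39, 2.17, -0.011]]
2511 [ 0.4993543  -0.34564632  0.01728134] [0.01614748 0.01846735] ((499.18798828125, -360.17559814453125), (208.8328399658203, 14.876614570617676), 89.30830383300781)
```

View pics/w3.png

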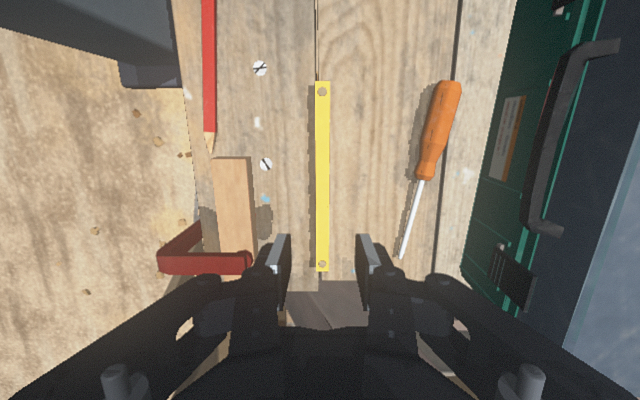

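The rule lies flat on the bench: top at 17 mm, centre (0.499,-0.360), length 209 mm. Next is the handle, with a look at it on the way.

```bash
python3 - <<'E'
from h import *
rows(.56,-.15,.20,102.8,6)
E
```

```text
now [ 0.503  -0.3616  0.1899] phi 89.37 tilt [-0.0266  0.0075 -0.9996] w 0.035 F [-0.6  0.2  0.3] t 9.55
[[3.54, 0.91, -0.17, -0.039], [3.5, 1.05, -0.17, -0.039], [3.46, 1.18, -0.17, -0.039], [3.41, 1.32, -0.17, -0.039], [3.35, 1.45, -0.17, -0.039], [3.29, 1.58, -0.17, -0.039]]
```

>>> arm_command --pt "3.5 0.9 -0.2 -0.04" --pt "3.5 1.0 -0.2 -0.04" --pt "3.5 1.2 -0.2 -0.04" --pt "3.4 1.3 -0.2 -0.04" --pt "3.3 1.4 -0.2 -0.04" --pt "2.8 1.5 -0.2 -0.04" --pt "0 0 0 0" --pt "0 0 0 0" --jaw 4.5

```text
clock: 10.55
tool_pos: [0.5542, -0.1481, 0.1942]
ee_rot: [0.619, 0.785, -0.008, -0.019]
wrist_force: [-1.2, 0.5, 0.8]
grip_width: 0.0452
```

```bash
python3 - <<'E'
from h import *
rows(.56,-.042,.17,102.8,4)
o,c=snap('wrist','w4.png'); Q=cloud(c,o)
x,y,z=np.moveaxis(Q,-1,0)
m=(z>.1)&(z<.115)&(x>.5)&(x<.62)&(y>-.12)&(y<.03)
t=Q[m]; print(len(t),np.median(t[:,2]),cv2.minAreaRect((t[:,:2]*1000).astype(np.float32)), t.mean(0))
m=(abs(z-.073)<.004)&(x<.68)&(x>.45)&(abs(y-.04)<.2); t=Q[m]; print(cv2.minAreaRect((t[:,:2]*1000).astype(np.float32)))
E
```

```text
now [ 0.5542 -0.1481  0.1942] phi 103.45 tilt [-0.0395  0.012  -0.9991] w 0.0452 F [-1.2  0.5  0.8] t 10.55
[[2.55, 0.76, 0.61, 0.003], [2.55, 0.75, 0.61, 0.003], [2.55, 0.74, 0.61, 0.003], [2.55, 0.74, 0.61, 0.003]]
2204 0.10886761557427777 ((559.4925537109375, -39.27147674560547), (14.230697631835938, 74.7319564819336), 12.74222469329834) [ 0.55917306 -0.04062358  0.10841196]
((594.3510131835938, -33.25398254394531), (180.9883575439453, 114.03108978271484), 12.756853103637695)
```

View pics/w4.png

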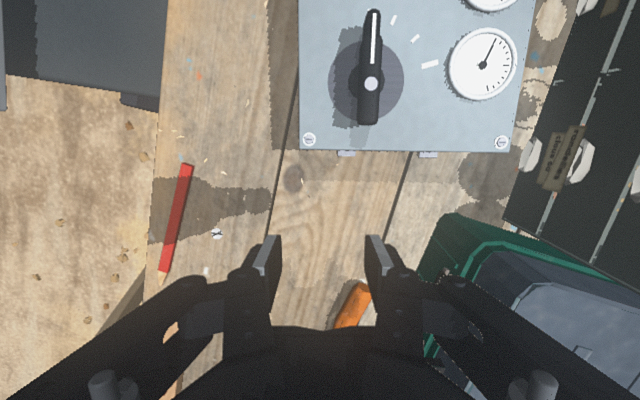

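The handle shows clearly: pivot screw at (370,84), pointer tip at (373,12). That gives the axis at about (0.5604,-0.0432) with the bar at 102.7°. Moving above it.

>>> arm_command --pt "2.5 0.7 0.6 0.003" --pt "2.5 0.7 0.6 0.003" --pt "2.5 0.7 0.6 0.003" --pt "2.5 0.7 0.6 0.003" --pt "0 0 0 0"

```text
clock: 11.22
tool_pos: [0.5566, -0.0473, 0.1692]
ee_rot: [0.628, 0.778, -0.009, -0.02]
wrist_force: [-0.4, 0.7, 0.5]
grip_width: 0.0449
```

```bash
python3 - <<'E'
from h import *
rows(.5604,-.0432,.14,102.7,2)
E
```

```text
now [ 0.5566 -0.0473  0.1692] phi 102.2 tilt [-0.0414  0.0115 -0.9991] w 0.0449 F [-0.4  0.7  0.5] t 11.225
[[0.16, 0.23, 1.46, -0.004], [0.16, 0.23, 1.46, -0.004]]
```

>>> arm_command --pt "0.2 0.3 1.5 -0.004" --pt "0.2 0.3 1.5 -0.004" --pt "0 0 0 0"

```text
clock: 11.6
tool_pos: [0.5603, -0.0442, 0.1365]
ee_rot: [0.625, 0.78, -0.009, -0.02]
wrist_force: [-0.2, -0.1, -0.6]
grip_width: 0.0451
```

```bash
python3 - <<'E'
from h import *
rows(.5604,-.0432,.10,102.7,4)
E
```

```text
now [ 0.5603 -0.0442  0.1365] phi 102.54 tilt [-0.042   0.011  -0.9991] w 0.0451 F [-0.2 -0.1 -0.6] t 11.6
[[0.02, 0.01, 0.91, -0.001], [0.02, 0.01, 0.91, -0.001], [0.02, 0.01, 0.91, -0.001], [0.02, 0.01, 0.91, -0.001]]
```

>>> arm_command --pt "0.04 0.05 0.9 -0.002" --pt "0.04 0.05 0.9 0" --pt "0.04 0.05 0.9 0" --pt "0.0 0.05 0.9 0" --pt "0 0 0 0" --pt "0 0 0 0"

```text
clock: 12.35
tool_pos: [0.5605, -0.0427, 0.0978]
ee_rot: [0.625, 0.78, -0.009, -0.02]
wrist_force: [0.8, 0.0, -0.2]
grip_width: 0.0448
```

```bash
python3 - <<'E'
from h import *
rows(.5604,-.0432,.10,102.7,1)
o,c=snap('scene','s4.png'); im=c['pixels'][120:260,240:420,::-1]; cv2.imwrite('pics/s4z.png',cv2.resize(im,None,fx=4,fy=4))
E
```

```text
now [ 0.5605 -0.0427  0.0978] phi 102.62 tilt [-0.0423  0.011  -0.999 ] w 0.0448 F [ 0.8  0.  -0.2] t 12.35
[[-0.05, -0.02, -0.22, -0.001]]
```

View pics/s4z.png

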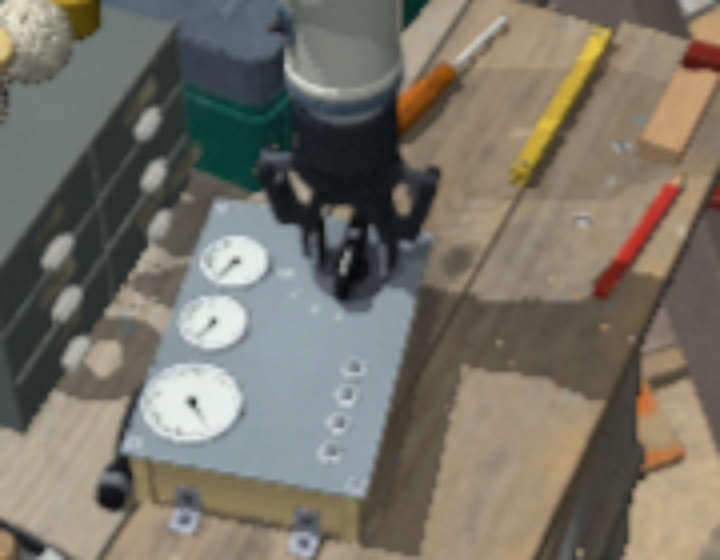

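The fingers straddle the handle. Raising 2 mm and gripping.

>>> arm_command --pt "0 0 -0.2 0" --pt "0 0 0 0" --pt "0 0 0 0" --pt "0 0 0 0" --pt "0 0 0 0" --pt "0 0 0 0" --jaw 0.5 --grip_force 60

```text
clock: 13.15
tool_pos: [0.5605, -0.0429, 0.1009]
ee_rot: [0.625, 0.781, -0.009, -0.02]
wrist_force: [-2.3, -0.3, -1.4]
grip_width: 0.0128
```

>>> arm_command --pt "0 0 0 0.1" --pt "0 0 0 0.1" --pt "0 0 0 0.1" --pt "0 0 0 0.1"

```text
clock: 13.65
tool_pos: [0.5608, -0.0427, 0.1009]
ee_rot: [0.771, 0.637, -0.012, -0.017]
wrist_force: [-1.7, -0.6, -2.0]
grip_width: 0.0135
```

```bash
python3 - <<'E'
from h import *
rows(.5604,-.0432,.10,28,5); o=ctrl.get_obs(); print(o['torque'])
E
```

```text
now [ 0.5608 -0.0427  0.1009] phi 79.14 tilt [-0.0409  0.0106 -0.9991] w 0.0135 F [-1.7 -0.6 -2. ] t 13.65
[[-0.01, -0.01, 0.02, 0.178], [-0.01, -0.0, 0.02, 0.178], [-0.01, -0.0, 0.02, 0.178], [-0.01, 0.0, 0.02, 0.178], [-0.01, 0.0, 0.02, 0.178]]
[ 0.19683677 -0.70276021  0.20861706]
```

Turned 0.41 rad with low forces. Continuing.

>>> arm_command --pt "0 0 0 0.12" --pt "0 0 0 0.12" --pt "0 0 0 0.12" --pt "0 0 0 0.12" --pt "0 0 0 0.12" --pt "0 0 0 0.12"

```text
clock: 14.4
tool_pos: [0.5609, -0.0432, 0.1009]
ee_rot: [0.949, 0.315, -0.018, -0.011]
wrist_force: [-2.1, 0.2, -1.7]
grip_width: 0.0128
```

```bash
python3 - <<'E'
from h import *
rows(.5604,-.0432,.10,28,5); o=ctrl.get_obs(); print(o['torque'],o['qpos'])
E
```

```text
now [ 0.5609 -0.0432  0.1009] phi 36.72 tilt [-0.0403  0.0091 -0.9991] w 0.0128 F [-2.1  0.2 -1.7] t 14.4
[[-0.01, -0.01, 0.02, 0.03], [-0.01, -0.01, 0.02, 0.03], [-0.01, -0.01, 0.02, 0.03], [-0.01, -0.0, 0.02, 0.03], [-0.01, -0.0, 0.02, 0.03]]
[-0.15926441 -0.60379856  0.253657  ] [-0.08273722  0.46075659  1.85619409  0.00750953  0.86560837  0.8425454 ]
```

>>> arm_command --pt "0 0 0 0.06" --pt "0 0 0 0.06" --pt "0 0 0 0.04" --pt "0 0 0 0.03"

```text
clock: 14.9
tool_pos: [0.561, -0.0431, 0.101]
ee_rot: [0.975, 0.221, -0.019, -0.008]
wrist_force: [-1.3, 1.5, -2.0]
grip_width: 0.0129
```

```bash
python3 - <<'E'
from h import *
rows(.5604,-.0432,.10,28,5); o=ctrl.get_obs(); print(o['torque'])
E
```

```text
now [ 0.561  -0.0431  0.101 ] phi 25.57 tilt [-0.0402  0.0081 -0.9992] w 0.0129 F [-1.3  1.5 -2. ] t 14.9
[[-0.01, -0.0, 0.02, -0.008], [-0.01, -0.0, 0.02, -0.008], [-0.01, -0.0, 0.02, -0.008], [-0.01, -0.0, 0.02, -0.008], [-0.01, -0.0, 0.02, -0.008]]
[ 0.22571714 -0.56039239  1.31202061]
```

The moment about z jumped to 1.3 N m, so the handle is on the end stop. Holding and verifying.

>>> arm_command --pt "0 0 0 0" --pt "0 0 0 0" --pt "0 0 0 0.01" --pt "0 0 0 0.01"

```text
clock: 15.4
tool_pos: [0.561, -0.0431, 0.101]
ee_rot: [0.977, 0.213, -0.019, -0.008]
wrist_force: [-1.9, 1.0, -0.5]
grip_width: 0.0131
```

```bash
python3 - <<'E'
from h import *
o,p,f,M=state(); print(o['clock'],p,f,o['torque'],o['wrist_force'],o['grip_width'])
o,c=snap('scene','s5.png'); im=c['pixels'][120:260,240:420,::-1]; cv2.imwrite('pics/s5z.png',cv2.resize(im,None,fx=4,fy=4))
o,c=snap('top','t5.png'); Q=cloud(c); im=c['pixels'][165:260,225:420,::-1]; cv2.imwrite('pics/t5z.png',cv2.resize(im,None,fx=4,fy=4))
o,p,f,M=state(); print(o['clock'],f,o['torque'])
E
```

```text
15.4 [ 0.56098875 -0.04308333  0.10099195] 24.634924888476867 [ 0.27633216 -0.54416096  1.62002624] [-1.91336419  1.01081904 -0.45817209] 0.013070881320133341
15.5 24.63851811533769 [ 0.2081556  -0.5720329   1.55073692]
```

View pics/s5z.png

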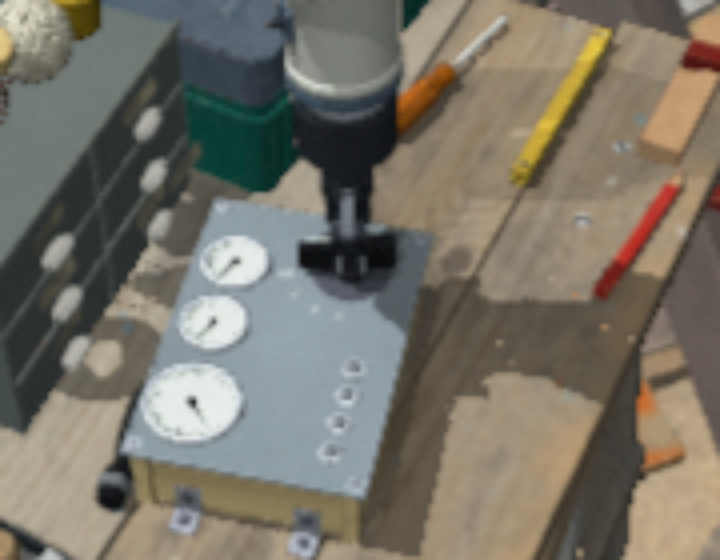

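View pics/t5z.png

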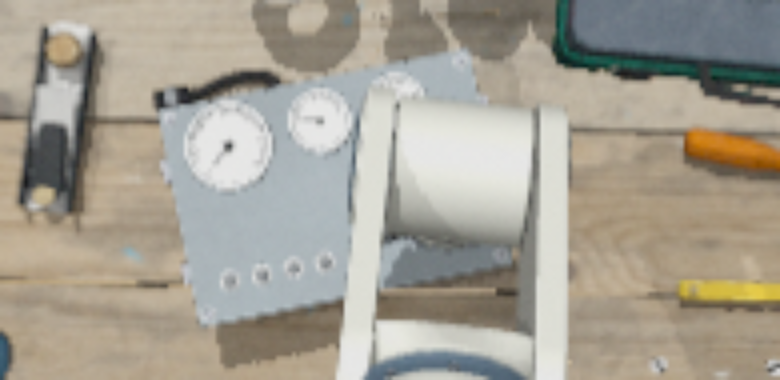

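The scene view shows the bar crossways at (347,252), its pointer towards the back and the longest mark. The rule lies flat and the screwdriver is in its original place. One angle check from the saved depth:

```bash
python3 - <<'E'
from h import *
c=dict(np.load('pics/s5.png.npz')); Q=cloud(c)
x,y,z=np.moveaxis(Q,-1,0); g=c['pixels'].max(-1)
m=(z>.085)&(z<.112)&(x>.5)&(x<.63)&(y>-.1)&(y<.03)&(g<70)
m=m&(np.hypot(x-.5604,y+.0432)>.022); t=Q[m][:,:2]-[.5604,-.0432]; 
f=t[t[:,0]>.0]; print(len(t),len(f),np.degrees(np.arctan2(*f.mean(0)[::-1])),np.hypot(*f.T).max())
E
```

```text
71 35 37.2691828272124 0.03752720857895973
```

```bash
python3 - <<'E'
from h import *
for s,fn in (('off','top'),('now','s5')):
    if s=='off': continue
    c=dict(np.load('pics/s5.png.npz')); Q=cloud(c)
    x,y,z=np.moveaxis(Q,-1,0); g=c['pixels'].max(-1)
    m=(z>.088)&(z<.106)&(x>.5)&(x<.63)&(y>-.1)&(y<.03)&(g<70)&(np.hypot(x-.5604,y+.0432)>.018)
    t=Q[m][:,:2]-[.5604,-.0432]; a=t[t[:,0]>0].mean(0); b=t[t[:,0]<0].mean(0); d=a-b
    print(len(t),a,b,np.degrees(np.arctan2(d[1],d[0])), 'joint',np.radians(102.75)-np.arctan2(d[1],d[0]))
E
python3 -c "
from h import *
print(ctrl.finish_job()); o,p,f,M=state(); print(o['clock'],f,o['torque'])"
```

```text
58 [0.02249763 0.01725771] [-0.02183663 -0.00053807] 21.87053078231553 joint 1.4116130351139966
the job is handed in; nothing more can be done
None
the job is handed in; nothing more can be done
```

I moved the folding rule to the bench, turned the switch handle clockwise past both clicks to START, and handed the job in at about 15.5 s. The robot is still gripping the handle there.

**Rule:** I lowered it until it touched the bench and then opened the jaws. Wrist depth showed it flat, with its top at 17 mm and its centre at about (0.499, -0.360). The last scene picture shows it still lying there.

**Handle:**
- **Tool angle:** the tool turned 1.36 rad, slightly beyond the 1.30 rad stop, probably because the pads skewed a little on the bar.
- **Torque:** the moment about the handle axis rose from about 0.25 to 1.55 N m and stayed there. The spring alone gives only 0.17 N m, so the handle is against its end stop.
- **Grip:** it is gripped at 60 N, and the last pictures show the pointer at the longest mark.

**Disagreements and gaps:**
- **Depth check of the handle angle:** two coarse estimates did not agree with each other, about 1.14 and 1.41 rad. The first used only the visible side face of the bar, which makes it read low. The second is more than the stop allows. I relied on the torque and the tool angle instead.
- **Tool tilt:** the tool drifted to about 2.4° off vertical, with no visible effect.
- **Other tools:** the pictures show no movement of the screwdriver or the plane. I did not measure any of the three tools and did not check the pliers, but the arm's moves stayed well away from them.

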